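# Unlock the corner-tip bin and hold it tipped with the parts in its near corner

## Task

The last three transformers lie scattered in the blue parts bin on the tipping stand: bring them to hand. Swing the red-gripped lock lever round to the green line so that the frame is free, then take the black knob at the bin's far end and tip the bin up gently, without letting it drop, until all three transformers have slid together into the near corner over the hinge. Finish holding the bin tipped like that by its knob: do not let go or lower it, spill nothing and leave the other things on the bench alone.

Things in the scene. Friction and masses are not known exactly. Their poses are not given: they have to be found in the camera images.
- tip_stand: fixed stand: grey base plate 316 x 236 x 10 mm with a 160 mm wing on its -y side, carrying a hinged aluminium frame with a square blue bin set cornerwise. Origin: on the bench below the bin's middle; z up, x from the hinge to the black knob, y left. Yaw within 0.2 rad. Frame down: knob axis at (140, 0), lever pivot at (0, -170), hinge at (-130, 0) mm.
- bin_middle (a point): middle of the bin's inner floor, 32 mm above the bench while the frame is down; moves with the bin. Bin 160 x 160 mm outside, walls 4 mm, diagonals along the stand's x and y (outer corners 113 mm from the middle), rim 58 mm above the inner floor, 90 mm above the bench.
- bin_tilt (a joint): tilt of frame and bin about the near-end hinge, rad: 0 = down on its buffers, grows as the black knob is lifted, stop at 0.75. About 0.8 kg plus 0.18 kg of parts; some 5 N lifts it at the knob; it falls back when let go. Locked, it rises under 1 degree. The bin is slippery (friction about 0.15): 0.6 rad is ample for the parts to slide.
- hinge_axis (a point): point on the frame's hinge axis, in the middle of its length, 24 mm above the bench; the axis is the stand's y. 270 mm from the handle knob's axis.
- cradle: the hinged part: aluminium frame, blue bin and black knob in one. Origin on the hinge axis; x along the frame to the knob, z square to the frame (up when down). It is tipped by the black knob on its far end, an upright knob whose axis is 270 mm from the hinge and 27 mm beyond the bin's far corner and which leans with the frame towards the robot.
- handle_grip (a point): middle of the black knob's straight part, the place to pinch: 62 mm above the bench while the frame is down (the frame's top is 28 mm up there). Knob 27 mm in diameter from 14 mm below to 12 mm above this point, on a 12 mm steel stem; its top is 19 mm above this point.
- lock_lever (a joint): turn of the lock lever, rad, counter-clockwise from above, 0 to 2.4: 0 = lever to the stand's -x (locked), 1.571 = lever to the stand's -y, over the painted green line (free: the flat of the steel button under it faces the cross bar). More than about 0.3 rad from the green line the button holds the frame down. Starts at 0 to 0.7; stays where left; about 1.2 N at the grip moves it.
- lever_pivot (a point): pivot of the lock lever, on the base's wing, 29.5 mm above the bench; its axis is upright.
- lever_knob (a point): middle of the red upright grip at the lever's end, 75 mm from the pivot, 63.5 mm above the bench. The grip is round, 20 to 22 mm in diameter, from 44 to 84 mm above the bench, on the steel lever arm (14 mm wide, top 43.5 mm up); it can turn between the fingers while the lever is swung.
- near_corner (a point): the bin's near corner (over the hinge), inside, at the level of the inner floor; moves with the bin. The two inner walls leave it at 45 degrees to either side.
- transformer_a: loose yellow and black transformer lying in the bin, about 36 x 35 x 25 mm, 60 g; origin in the middle of its underside
- transformer_b: loose yellow and black transformer lying in the bin, about 36 x 35 x 25 mm, 60 g; origin in the middle of its underside
- transformer_c: loose yellow and black transformer lying in the bin, about 36 x 35 x 25 mm, 60 g; origin in the middle of its underside
- tweezers: steel tweezers 117 mm long, loose on the bench to the left: leave alone
- marker_pen: black and white marker pen 135 mm long, loose on the bench to the left: leave alone
- white_module: white plastic module 37 x 53 x 26 mm, loose on the bench to the left: leave alone
- cutters: blue-handled side cutters 143 mm long, loose on the bench to the right: leave alone
- spare_transformer: single yellow and black transformer 39 x 38 x 28 mm standing on the bench to the left, outside the bin: leave alone

How it is judged:
By the outcome, as a careful person would: the job done as asked, in the order asked, and still so for the second after the job is handed in, while the arm keeps its last pose, push and grip.
It also fails if it takes over 58 s, if anything falls off the work surface, if the arm or the gripper's body presses on something with over 40 N, if the wrist force passes 120 N, or if a joint passes its speed limit or range.

## Robot

A 7-joint arm with a two-finger parallel gripper is mounted at the origin on a cart in front of the work surface, level with it; the furniture and walls round the work are solid. World frame = base frame: x ahead of the robot, y to its left, z up, the work surface at z = 0. Lengths are in m, angles in rad, forces in N, time in s.
With the tool pointing down it reaches from about 0.4 to 0.85 m from the base axis. Payload 10.4 kg.
Tool frame: the origin (TCP) lies between the finger pads, 19 mm behind the fingertips; this is the grasp point; z points along the fingers, y is the line along which they close (so a half turn about z gives the same grasp; the last joint's range is limited). The gripper opens to 85 mm and grips with 20 to 120 N. Pads are 22 mm wide; open, the fingers measure 114 mm over their backs; the gripper's body (76 mm by 85 mm) begins 54 mm behind the grasp point. The pads swing forward as they close: fully open they stand 13 mm farther back than shut.
Start: joints at [1.257, 0.332, -0.065, 1.46, 0.022, 1.35, -0.088], TCP at [0.179, -0.599, 0.25] pointing down, gripper open.
Joint ranges: [-2.6, 2.6], [-0.5, 2.12], [-1.47, 1.34], [0.16, 2.42], [-1.27, 4.41], [0.06, 2.06], [-2.6, 2.6]. Speed limits (rad/s): [2.22, 2.22, 2.79, 2.79, 3.14, 3.14, 3.14].

## Interface

Orientations are given as a unit quaternion [x, y, z, w].
In Python, from workcell import manip gives the robot as it stands.
- The arm moves only by the shell command python3 -m pendant 'ROWS' [FORCE]. ROWS is JSON, a list of rows, each a list of 7 numbers: the shift along the tool's x, y, z in units of 50 mm (1.0 is 50 mm), then the turn, a rotation vector about the tool's x, y, z in units of 8 degrees (1.0 is 8 degrees), then the opening, from -1 (shut) to 1 (fully open), so that 0 is half open. In form: [[dx, dy, dz, ax, ay, az, jaw], ...]. A call has exactly 10 rows; each row is the pose to reach, as a shift and turn from the pose commanded when the call began, along the tool's axes at that moment; what a row does not reach only later rows make up. A row lasts 1/8 s, in which the tool goes at most 62.5 mm and 10.7 degrees, less where a joint would pass 70% of its speed; a pose out of reach is approached as far as the arm can. A call with a gripper value outside its range is refused whole. The fingers move at their own pace and stop on an object; FORCE is the grip in N (left out, the last holds). Time passes only in rows, so rows that repeat a pose let the fingers close, or fill a call up. It gives the time, the measured TCP pose, the force, the opening and the grip force at its end, in the units of the state.
- manip.get_obs(): the state, without advancing time (a new reading comes with each control period).
- manip.camera(name): name is "scene" or "top" or "wrist"; returns (picture, depth): 480x640x3 uint8, red, green, blue; 480x640 float32, m along the optical axis (not along the pixel's ray), 0 where there is no reading.
- manip.get_calibration(name): a dict with "fx", "fy", "cx", "cy" (pixels), "xyz" and "orientation" of the camera in the world. Camera axes: x right, y up, looking along -z (the intrinsics and any distortion apply to the point x, -y, -z); pixel columns grow to the right and rows downward; lengths in m; the calibration is good to about 2 mm. A picture is of the moment at which its call begins: read the wrist's pose just before it. get_calibration takes no time and is no camera call; for the wrist camera it gives the pose at the moment of the call.
- manip.hand_in(): hands the job in; it is judged then, once.
Trained networks look in the newest picture that a camera, given by its name, has taken for a name from the list of things; names that differ only in an ending like _2 or _b are one class to them, and where a whole thing is asked for, a point or a joint stands for the part that bears it (a point fixed in the world has none). Each returns a list of dicts, best first, with "p" (0 to 1); they miss things now and then, are a little off and sometimes report something else, mostly with a low value. They report only what shows in the picture. A call takes as long as a camera call.
- manip.find_in(thing, camera): "box" ([left, top, right, bottom] in pixels, round what is visible of it).
- manip.trace(thing, camera): "pixels" (480x640 bool, what is visible of it) and "box" ([left, top, right, bottom] in pixels, round what is visible of it).
- manip.tip_of(thing, camera): "pixel" ([column, row] in pixels: a listed point, or the origin of a listed thing).
The state is a dict: "clock": time; "joint_pos": joint angles; "joint_velocities": joint speeds; "tau": joint torques, N m; "position": TCP position; "ee_rot": TCP orientation; "ft_force": force on the tool from outside, world axes, zero at the start; "torque": the same for the moment, N m; "grip_width": opening from 0.0 (shut) to 1.0 (fully open); "grasp_force": force on a finger pad.
Only numpy, scipy, OpenCV 4.12 (cv2) and the standard library are available. Lean on these libraries where they do the work, as an engineer would, in place of code of your own. Each camera call takes 0.05 s, during which the arm holds its last target. There are 200 camera calls.

## Working session

There is one attempt and no reset: what is moved stays moved. The work goes in short steps, Python scripts to look and compute and a shell command to move; the robot and the scene stay as the last step left them, time stands still between calls to the robot, and variables do not carry over. Pictures are saved under pics/ and viewed, at most 10 in all, crops included, and the job is handed in when it is done.

```bash
mkdir -p pics; ls; cat > h.py <<'E'
import numpy as np, cv2
from scipy.spatial.transform import Rotation as R
from workcell import manip
def ray(c,px):
    k=manip.get_calibration(c)
    d=np.array([(px[0]-k['cx'])/k['fx'],-(px[1]-k['cy'])/k['fy'],-1.])
    return np.array(k['xyz']),R.from_quat(k['orientation']).apply(d)
def at_z(c,px,z):
    o,d=ray(c,px); return o+d*(z-o[2])/d[2]
def at_d(c,px,dep):
    o,d=ray(c,px); return o+d*dep
E
python3 - <<'E'
from h import *
o=manip.get_obs(); print({k:np.round(v,3).tolist() for k,v in o.items()})
for c in ['top','scene']:
    im,d=manip.camera(c); cv2.imwrite(f'pics/{c}0.png',im[:,:,::-1]); k=manip.get_calibration(c); print(c,k)
    for t,z in [('lever_pivot',.0295),('lever_knob',.0635),('handle_grip',.062),('hinge_axis',.024),('bin_middle',.032),('near_corner',.032),('tip_stand',0)]:
        for r in manip.tip_of(t,c)[:2]: print(t,round(r['p'],2),np.round(r['pixel'],1),at_z(c,r['pixel'],z).round(4))
E
```

```text
pics
{'clock': 0.0, 'joint_pos': [1.257, 0.333, -0.065, 1.461, 0.022, 1.35, -0.088], 'joint_velocities': [-0.002, -0.001, 0.001, 0.001, 0.001, -0.002, -0.001], 'tau': [0.001, -62.546, 0.05, -39.161, 0.016, 0.01, -0.0], 'position': [0.179, -0.598, 0.249], 'ee_rot': [0.989, 0.145, -0.0, -0.001], 'ft_force': [0.341, -0.346, -0.743], 'torque': [0.009, 0.02, -0.005], 'grasp_force': 0.0, 'grip_width': 0.996}
top {'fx': 529.4451202836007, 'fy': 529.4451202836007, 'cx': 304.91024801956615, 'cy': 242.41405831381, 'xyz': array([ 0.34199613, -0.05266126,  1.51724441]), 'orientation': array([ 0.04727518, -0.03056259, -0.70556581,  0.70640489])}
lever_pivot 0.6 [387.  243.5] [ 0.5034 -0.2485  0.0295]
lever_pivot 0.18 [200.7 235.1] [0.5275 0.2794 0.0295]
lever_knob 0.84 [399.4 266.2] [ 0.4372 -0.277   0.0635]
handle_grip 0.88 [327.1 193.8] [ 0.6395 -0.0796  0.062 ]
hinge_axis 0.56 [331.9 290.1] [ 0.3725 -0.0932  0.024 ]
bin_middle 0.73 [446.5 194.8] [ 0.6419 -0.4183  0.032 ]
bin_middle 0.69 [329.  241.8] [ 0.508  -0.0853  0.032 ]
near_corner 0.61 [179.6 229.1] [0.5444 0.3397 0.032 ]
tip_stand 0.79 [330.  241.3] [ 0.513  -0.0888  0.    ]
scene {'fx': 491.8419170370977, 'fy': 491.8419170370977, 'cx': 320.15467123503487, 'cy': 235.00489657265237, 'xyz': array([-0.09510169,  0.75525603,  0.90107713]), 'orientation': array([-0.13673645,  0.39434063,  0.86298476, -0.28470321])}
lever_pivot 0.96 [365.5 197.7] [ 0.5139 -0.2669  0.0295]
lever_knob 0.6 [391.7 196. ] [ 0.4338 -0.278   0.0635]
handle_grip 0.66 [296.9 202.7] [ 0.6356 -0.0947  0.062 ]
hinge_axis 0.56 [372.6 249.9] [ 0.3768 -0.0893  0.024 ]
bin_middle 0.57 [332.  229.1] [ 0.5078 -0.0878  0.032 ]
near_corner 0.75 [364.3 243.7] [ 0.4032 -0.0893  0.032 ]
tip_stand 0.74 [334.2 240.1] [ 0.4972 -0.0839  0.    ]
tip_stand 0.66 [375.5 252.3] [ 0.3782 -0.1088  0.    ]
```

View pics/top0.png

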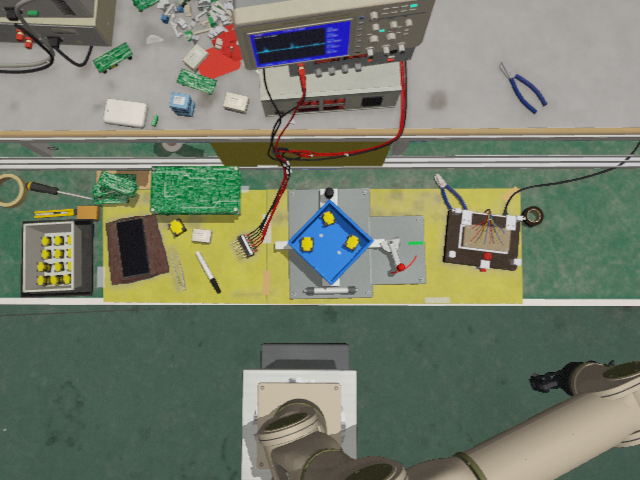

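View pics/scene0.png

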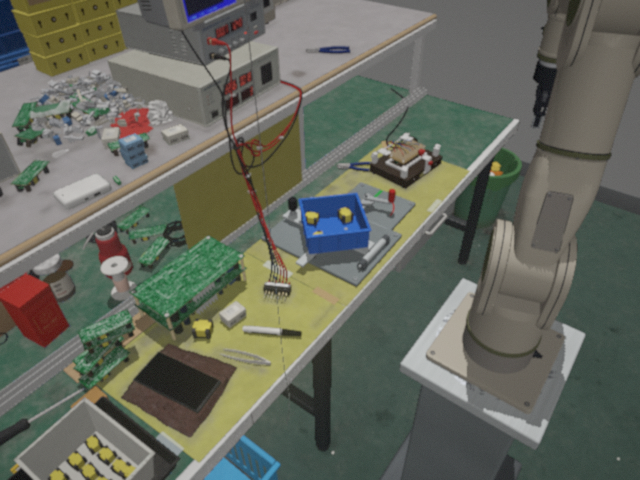

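```bash
python3 - <<'E'
from h import *
im,d=manip.camera('top'); k=manip.get_calibration('top')
v,u=np.mgrid[:480,:640]
P=np.stack([(u-k['cx'])/k['fx'],-(v-k['cy'])/k['fy'],-np.ones_like(d)],-1)*d[...,None]
P=R.from_quat(k['orientation']).apply(P.reshape(-1,3)).reshape(480,640,3)+k['xyz']
hsv=cv2.cvtColor(im,cv2.COLOR_RGB2HSV)
roi=np.zeros((480,640),bool); roi[180:300,270:440]=1
b=roi&(hsv[...,0]>95)&(hsv[...,0]<130)&(hsv[...,1]>120)
rim=b&(P[...,2]>.075)
pts=P[rim][:,:2].astype(np.float32); print(len(pts),P[rim][:,2].max())
(c,s,a)=cv2.minAreaRect(pts); print('rim',c,s,a,'yaw',np.radians((a%90)-45))
red=roi&((hsv[...,0]<6)|(hsv[...,0]>174))&(hsv[...,1]>150); red[:,:350]=0
n,l,st,ce=cv2.connectedComponentsWithStats(red.astype(np.uint8))
for i in range(1,n):
  if st[i,4]>3: print('red',st[i],P[l==i].mean(0).round(4),P[l==i].max(0).round(4))
gr=roi&(hsv[...,0]>50)&(hsv[...,0]<80)&(hsv[...,1]>150);gr[:,:400]=0
print('green',P[gr].mean(0).round(4),P[gr][:,:2].min(0),P[gr][:,:2].max(0))
blk=roi&(hsv[...,2]<60)&(P[...,2]>.05); blk[205:]=0; blk[:,:318]=0; blk[:,340:]=0
print('knob',P[blk].mean(0).round(4),P[blk].max(0),P[blk].min(0))
for c in [285,330,390,460]:
  print(c,[(r,P[r,c].round(2).tolist()) for r in (110,125,132,138,145,155,165,180)])
for r in range(160,250,15): print('cable',r,P[r,235:300][P[r,235:300][:,2].argmax()].round(3))
w=P[200:275,440:525].reshape(-1,3); w=w[w[:,2]>.02]; print('board',w.min(0),w.max(0))
E
```

```text
720 1.5172444082380978
rim (0.48214977979660034, -0.0671934187412262) (0.16958971321582794, 0.22506947815418243) 47.08229446411133 yaw 0.03634289439479357
red [397 262  16  10  58] [ 0.4349 -0.2825  0.0674] [ 0.4528 -0.2678  0.0897]
red [391 272   5   1   5] [ 0.4243 -0.2672  0.0081] [ 0.4245 -0.2614  0.0105]
green [ 0.5083 -0.3302  0.0097] [ 0.50431749 -0.35016886] [ 0.5103721  -0.31141048]
knob [ 0.639  -0.082   0.0766] [ 0.65274985 -0.07346516  0.08600097] [ 0.62894942 -0.0931212   0.05491585]
285 [(110, [0.77, 0.02, 0.36]), (125, [0.75, 0.02, 0.31]), (132, [0.74, 0.02, 0.31]), (138, [0.73, 0.02, 0.3]), (145, [0.73, 0.03, 0.21]), (155, [0.73, 0.04, 0.12]), (165, [0.69, 0.03, 0.2]), (180, [0.7, 0.04, -0.01])]
330 [(110, [0.78, -0.08, 0.34]), (125, [0.75, -0.08, 0.32]), (132, [0.73, -0.08, 0.31]), (138, [0.73, -0.08, 0.29]), (145, [0.73, -0.08, 0.22]), (155, [0.7, -0.08, 0.23]), (165, [0.73, -0.09, 0.02]), (180, [0.69, -0.09, -0.0])]
390 [(110, [0.79, -0.22, 0.32]), (125, [0.75, -0.22, 0.32]), (132, [0.73, -0.22, 0.32]), (138, [0.73, -0.22, 0.29]), (145, [0.73, -0.24, 0.21]), (155, [0.77, -0.26, 0.01]), (165, [0.74, -0.26, -0.0]), (180, [0.69, -0.26, -0.01])]
460 [(110, [0.78, -0.38, 0.32]), (125, [0.75, -0.38, 0.32]), (132, [0.73, -0.38, 0.32]), (138, [0.73, -0.39, 0.29]), (145, [0.8, -0.47, -0.01]), (155, [0.76, -0.46, 0.02]), (165, [0.74, -0.47, -0.0]), (180, [0.69, -0.47, -0.0])]
cable 160 [0.687 0.042 0.243]
cable 175 [ 0.342 -0.053  1.517]
cable 190 [0.641 0.041 0.108]
cable 205 [0.604 0.174 0.086]
cable 220 [0.566 0.079 0.063]
cable 235 [0.52  0.006 0.092]
board [ 0.34199613 -0.63784674  0.02012807] [ 0.60865698 -0.05266126  1.51724441]
```

```bash
python3 -m pendant '[[0.9,-0.6,0.1,0,0,0.3,0.3],[1.9,-1.3,0.2,0,0,0.6,0.3],[2.8,-1.9,0.4,0,0,1.0,0.3],[3.7,-2.6,0.5,0,0,1.3,0.3],[4.7,-3.2,0.7,0,0,1.6,0.3],[5.7,-3.9,0.9,0,0,1.9,0.3],[6.75,-4.64,1.0,0,0,2.08,0.3],[6.75,-4.64,1.0,0,0,2.08,0.3],[6.75,-4.64,1.0,0,0,2.08,0.3],[6.75,-4.64,1.0,0,0,2.08,0.3]]' 40
python3 - <<'E'
from h import *
o=manip.get_obs(); print(o['position'],R.from_quat(o['ee_rot']).as_matrix().round(3).tolist(),o['joint_pos'])
im,d=manip.camera('wrist'); cv2.imwrite('pics/w1.png',im[:,:,::-1])
for t,z in [('lever_pivot',.0295),('lever_knob',.0635)]:
    for r in manip.tip_of(t,'wrist')[:2]: print(t,round(r['p'],2),np.round(r['pixel'],1),at_z('wrist',r['pixel'],z).round(4))
hsv=cv2.cvtColor(im,cv2.COLOR_RGB2HSV)
red=((hsv[...,0]<6)|(hsv[...,0]>174))&(hsv[...,1]>150)
n,l,st,ce=cv2.connectedComponentsWithStats(red.astype(np.uint8))
for i in range(1,n):
  if st[i,4]>100: print('red',st[i],at_z('wrist',ce[i],.0635).round(4))
E
```

```text
clock: 2.1
position: [0.4352, -0.2811, 0.2001]
ee_rot: [1.0, -0.001, -0.0, 0.0]
ft_force: [-0.5, -0.6, 0.1]
grip_width: 0.652
grasp_force: 0.0
[ 0.43520822 -0.28114447  0.20012922] [[1.0, -0.002, -0.0], [-0.002, -1.0, -0.001], [-0.0, 0.001, -1.0]] [ 0.78720795  0.1523894  -0.32894455  1.79408694  0.05312317  1.20347719
 -1.12995712]
lever_pivot 0.88 [287.9 133.2] [ 0.5078 -0.2575  0.0295]
lever_pivot 0.61 [ 95.5 135. ] [ 0.5067 -0.1032  0.0295]
red [592  95  48  44 145] [ 0.5188 -0.4911  0.0635]
red [ 292  174   84   77 1086] [ 0.4408 -0.2847  0.0635]
red [622 185  18  31 363] [ 0.4601 -0.5164  0.0635]
red [587 235  26  12 189] [ 0.4276 -0.4989  0.0635]
```

View pics/w1.png

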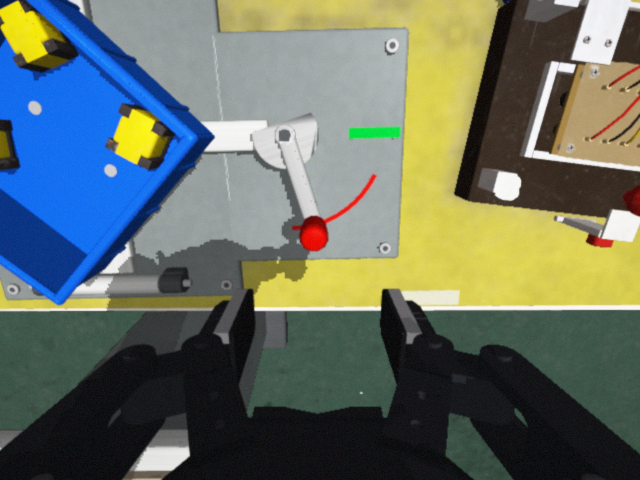

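```bash
python3 - <<'E'
from h import *
for p,z in [((314,233),.08),((314,233),.0635),((285,134),.034),((349,132),.01),((400,132.5),.01)]: print(p,z,at_z('wrist',p,z).round(4))
E
```

```text
(314, 233) 0.08 [ 0.4394 -0.2783  0.08  ]
(314, 233) 0.0635 [ 0.4346 -0.2781  0.0635]
(285, 134) 0.034 [ 0.5074 -0.2553  0.034 ]
(349, 132) 0.01 [ 0.5086 -0.3078  0.01  ]
(400, 132.5) 0.01 [ 0.5081 -0.3514  0.01  ]
```

```bash
python3 -m pendant '[[0.04,-0.06,0.9,0,0,0,0.2],[0.04,-0.06,1.8,0,0,0,0.2],[0.04,-0.06,2.4,0,0,0,0.2],[0.04,-0.06,2.66,0,0,0,0.2],[0.04,-0.06,2.66,0,0,0,0.2],[0.04,-0.06,2.66,0,0,0,-0.3],[0.04,-0.06,2.66,0,0,0,-0.8],[0.04,-0.06,2.66,0,0,0,-0.8],[0.04,-0.06,2.66,0,0,0,-0.8],[0.04,-0.06,2.66,0,0,0,-0.8]]' 25
python3 - <<'E'
import numpy as np
p=np.array([.5075,-.256])
for t in np.linspace(.3,1.6,9):
    q=p+.0745*np.array([-np.cos(t),-np.sin(t)]); d=(q-[.437,-.278])/.05; print(round(t,2),q.round(4),'units',d[0].round(2),(-d[1]).round(2))
E
```

```text
clock: 3.5
position: [0.4387, -0.2773, 0.0682]
ee_rot: [1.0, 0.0, 0.001, 0.001]
ft_force: [-1.9, 0.6, 7.9]
grip_width: 0.241
grasp_force: 24.4
0.3 [ 0.4363 -0.278 ] units -0.01 0.0
0.46 [ 0.4408 -0.2892] units 0.08 0.22
0.62 [ 0.4471 -0.2996] units 0.2 0.43
0.79 [ 0.4549 -0.3088] units 0.36 0.62
0.95 [ 0.4642 -0.3166] units 0.54 0.77
1.11 [ 0.4745 -0.3228] units 0.75 0.9
1.28 [ 0.4858 -0.3273] units 0.98 0.99
1.44 [ 0.4976 -0.3298] units 1.21 1.04
1.6 [ 0.5097 -0.3305] units 1.45 1.05
```

```bash
python3 -m pendant '[[0.08,0.22,-0.04,0,0,0,-0.8],[0.2,0.43,-0.04,0,0,0,-0.8],[0.36,0.62,-0.04,0,0,0,-0.8],[0.54,0.77,-0.04,0,0,0,-0.8],[0.75,0.9,-0.04,0,0,0,-0.8],[0.98,0.99,-0.04,0,0,0,-0.8],[1.21,1.04,-0.04,0,0,0,-0.8],[1.42,1.05,-0.04,0,0,0,-0.8],[1.42,1.05,-0.04,0,0,0,-0.8],[1.42,1.05,-0.04,0,0,0,-0.8]]'
python3 - <<'E'
from h import *
o=manip.get_obs();print(o['position'],o['ft_force'])
E
```

```text
clock: 4.75
position: [0.5089, -0.3305, 0.0689]
ee_rot: [1.0, -0.0, 0.0, 0.001]
ft_force: [-0.1, -6.0, -5.4]
grip_width: 0.236
grasp_force: 25.5
[ 0.50894135 -0.33050368  0.06889829] [-0.0522684  -5.97396585 -5.35542312]
```

```bash
python3 -m pendant '[[0,0,0,0,0,0,-0.2],[0,0,0,0,0,0,0.2],[0,0,0,0,0,0,0.2],[0,0,0,0,0,0,0.2],[0,0,-0.5,0,0,0,0.2],[0,0,-1.3,0,0,0,0.2],[0,0,-2.4,0,0,0,0.2],[0,-0.9,-2.9,0,0,0,0.2],[0.3,-1.8,-2.9,0,0,0,0.2],[0.5,-2.5,-2.9,0,0,0,0.2]]'
python3 - <<'E'
from h import *
o=manip.get_obs();print(o['position'])
im,d=manip.camera('wrist'); cv2.imwrite('pics/w2.png',im[:,:,::-1])
for t,z in [('lever_pivot',.0295),('lever_knob',.0635),('handle_grip',.062)]:
    for r in manip.tip_of(t,'wrist')[:2]: print(t,round(r['p'],2),np.round(r['pixel'],1),at_z('wrist',r['pixel'],z).round(4))
E
```

```text
clock: 6.0
position: [0.5346, -0.2021, 0.2148]
ee_rot: [1.0, 0.001, 0.001, 0.0]
ft_force: [-0.1, -0.5, -0.7]
grip_width: 0.599
grasp_force: 0.0
[ 0.53464564 -0.20211599  0.21475173]
lever_pivot 0.84 [377.3 244.5] [ 0.5101 -0.2541  0.0295]
lever_knob 0.82 [469.9 267.5] [ 0.5003 -0.3295  0.0635]
handle_grip 0.67 [153.8  83.7] [ 0.6408 -0.0857  0.062 ]
```

View pics/w2.png

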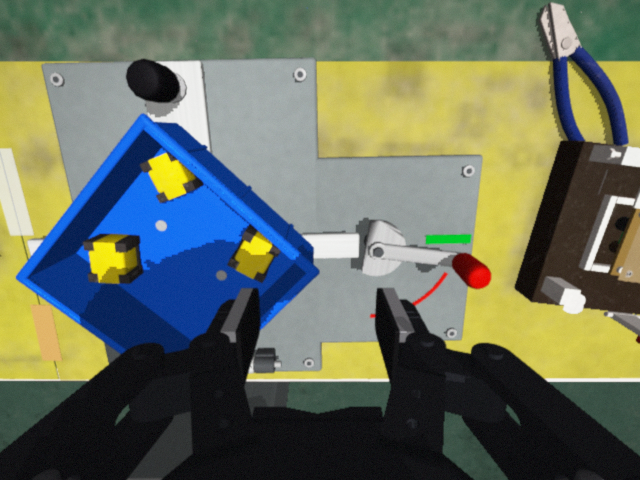

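```bash
python3 - <<'E'
from h import *
im,d=manip.camera('wrist'); k=manip.get_calibration('wrist')
v,u=np.mgrid[:480,:640]
P=np.stack([(u-k['cx'])/k['fx'],-(v-k['cy'])/k['fy'],-np.ones_like(d)],-1)*d[...,None]
P=R.from_quat(k['orientation']).apply(P.reshape(-1,3)).reshape(480,640,3)+k['xyz']
hsv=cv2.cvtColor(im,cv2.COLOR_RGB2HSV)
a=P[225:290,400:450].reshape(-1,3); a=a[(a[:,2]>.033)&(a[:,2]<.05)]; print('arm',len(a),a.mean(0))
f=np.polyfit(a[:,1],a[:,0],1); print('arm dx/dy',f[0],'x at -.256,-.331',np.polyval(f,[-.256,-.331]))
g=(hsv[...,0]>50)&(hsv[...,0]<80)&(hsv[...,1]>150)&(v>200)&(v<270)&(u>400); G=P[g]; f=np.polyfit(G[:,1],G[:,0],1); print('green',G.mean(0),f[0],np.polyval(f,[-.256,-.331]))
r=((hsv[...,0]<6)|(hsv[...,0]>174))&(hsv[...,1]>150)&(v<295)&(v>245)&(u>448)&(u<495); Q=P[r]; Q=Q[Q[:,2]>.078]; print('grip',Q.mean(0),len(Q))
b=(hsv[...,2]<50)&(v<110)&(u>120)&(u<190); B=P[b]; B=B[B[:,2]>.06]; print('knob',len(B),B.mean(0),B.min(0),B.max(0)); T=B[B[:,2]>.077]; print((T.min(0)+T.max(0))/2,T.max(0)-T.min(0))
m=hsv[...,0]; b=(m>95)&(m<130)&(hsv[...,1]>120)&(P[...,2]>.085)&(P[...,2]<.1)&(u<330)&(v<340); c=cv2.minAreaRect(P[b][:,:2].astype(np.float32)); print(c)
E
```

```text
arm 809 [ 0.50190125 -0.29978149  0.04153694]
arm dx/dy 0.1779746184598536 x at -.256,-.331 [0.50969324 0.49634515]
green [ 0.50809979 -0.33106279  0.01099425] 0.21311727744732273 [0.52409696 0.50811317]
grip [ 0.49911509 -0.32915371  0.08276241] 441
knob 1517 [ 0.64174337 -0.08883606  0.07652777] [ 0.60905166 -0.20488317  0.06006549] [ 0.65532524 -0.07391217  0.3365292 ]
[ 0.63156133 -0.13939767  0.20676529] [0.04501934 0.130971   0.25952781]
((0.5034071803092957, -0.08759839832782745), (0.16747242212295532, 0.16752144694328308), 46.1082878112793)
```

```bash
python3 -m pendant '[[-0.3,0.9,0,0,0,0,0.2],[-0.5,1.8,0.2,0,0,0,0.2],[-0.67,2.5,0.8,0,0,0,0.2],[-0.67,2.5,1.8,0,0,0,0.2],[-0.67,2.5,2.5,0,0,0,0.2],[-0.67,2.5,2.88,0,0,0,0.2],[-0.67,2.5,2.88,0,0,0,0.2],[-0.67,2.5,2.88,0,0,0,-0.3],[-0.67,2.5,2.88,0,0,0,-0.8],[-0.67,2.5,2.88,0,0,0,-0.8]]' 25
python3 -m pendant '[[0,0,0,0,0,0,-0.8],[0,0,0,0,0,0,-0.8],[0.1,0,0,0,0,0,-0.8],[0.2,0,0,0,0,0,-0.8],[0.22,0,0,0,0,0,-0.8],[0.22,0,0,0,0,0,-0.8],[0.22,0,0,0,0,0,-0.2],[0.22,0,0,0,0,0,0.2],[0.22,0,0,0,0,0,0.2],[0.22,0,0,0,0,0,0.2]]'
python3 -m pendant '[[0,0,-0.5,0,0,0,0.2],[0,0,-1.3,0,0,0,0.2],[0,0,-2.4,0,0,0,0.2],[0,-0.9,-2.9,0,0,0,0.2],[0.3,-1.8,-2.9,0,0,0,0.2],[0.5,-2.5,-2.9,0,0,0,0.2],[0.5,-2.5,-2.9,0,0,0,0.2],[0.5,-2.5,-2.9,0,0,0,0.2],[0.5,-2.5,-2.9,0,0,0,0.2],[0.5,-2.5,-2.9,0,0,0,0.2]]'
python3 - <<'E'
from h import *
o=manip.get_obs();print(o['position'])
im,d=manip.camera('wrist'); k=manip.get_calibration('wrist'); cv2.imwrite('pics/w3.png',im[:,:,::-1])
v,u=np.mgrid[:480,:640]
P=np.stack([(u-k['cx'])/k['fx'],-(v-k['cy'])/k['fy'],-np.ones_like(d)],-1)*d[...,None]
P=R.from_quat(k['orientation']).apply(P.reshape(-1,3)).reshape(480,640,3)+k['xyz']
hsv=cv2.cvtColor(im,cv2.COLOR_RGB2HSV)
g=(hsv[...,0]>50)&(hsv[...,0]<80)&(hsv[...,1]>150)&(v>200)&(v<270)&(u>400); print('green',P[g].mean(0))
r=((hsv[...,0]<6)|(hsv[...,0]>174))&(hsv[...,1]>150)&(u>420); Q=P[r]; Q=Q[(Q[:,2]>.078)&(Q[:,1]>-.37)]; print('grip',Q.mean(0),len(Q))
for r in manip.tip_of('handle_grip','wrist')[:2]: print(round(r['p'],2),np.round(r['pixel'],1),at_z('wrist',r['pixel'],.062).round(4))
K=P[:110,100:200].reshape(-1,3)[hsv[:110,100:200,2].ravel()<50]; K=K[(K[:,2]>.074)&(K[:,2]<.085)]; print('knobtop',len(K),np.median(K,0),np.percentile(K,[3,97],0))
E
```

```text
clock: 7.5
position: [0.5014, -0.3306, 0.0718]
ee_rot: [1.0, -0.0, 0.001, 0.001]
ft_force: [0.7, -4.3, 5.7]
grip_width: 0.242
grasp_force: 25.4
clock: 8.75
position: [0.5115, -0.3289, 0.0699]
ee_rot: [1.0, 0.0, -0.0, -0.0]
ft_force: [0.3, 0.3, -0.3]
grip_width: 0.604
grasp_force: 0.0
clock: 10.0
position: [0.5362, -0.2052, 0.2149]
ee_rot: [1.0, -0.001, -0.0, 0.0]
ft_force: [0.3, -0.1, 0.6]
grip_width: 0.604
grasp_force: 0.0
[ 0.53620674 -0.20516329  0.21490984]
green [ 0.50941349 -0.3294572   0.01211988]
grip [ 0.50924931 -0.32786164  0.08403854] 447
0.71 [149.1  84.3] [ 0.643  -0.0829  0.062 ]
knobtop 1171 [ 0.64250115 -0.08546563  0.07877443] [[ 0.63173555 -0.09515143  0.07450409]
 [ 0.65331555 -0.07445234  0.08040375]]
```

```bash
python3 -m pendant '[[0.5,-0.8,0,0,0,-0.1,0.2],[1.2,-1.6,0,0,0,-0.14,0.2],[1.8,-2.2,0,0,0,-0.14,0.2],[2.12,-2.4,0.3,0,0,-0.14,0.2],[2.12,-2.4,1.1,0,0,-0.14,0.2],[2.12,-2.4,2.0,0,0,-0.14,0.2],[2.12,-2.4,2.7,0,0,-0.14,0.2],[2.12,-2.4,3.0,0,0,-0.14,0.2],[2.12,-2.4,3.0,0,0,-0.14,0.2],[2.12,-2.4,3.0,0,0,-0.14,0.2]]'
python3 -m pendant '[[0,0,0,0,0,0,-0.2],[0,0,0,0,0,0,-0.6],[0,0,0,0,0,0,-0.8],[0,0,0,0,0,0,-0.8],[0,0,0,0,0,0,-0.8],[0,0,0,0,0,0,-0.8],[0,0,0,0,0,0,-0.8],[0,0,0,0,0,0,-0.8],[0,0,0,0,0,0,-0.8],[0,0,0,0,0,0,-0.8]]' 70
python3 - <<'E'
from h import *
o=manip.get_obs();print(o['position'],o['joint_pos'])
im,d=manip.camera('scene'); cv2.imwrite('pics/s1.png',cv2.resize(im[130:330,200:470,::-1],None,fx=2.9,fy=2.9))
z=o['position'][2]-.024
for t in np.arange(0,.76,.035):
    print(round(t,3),'dx %.2f dz %.2f ay %.2f'%((.27*(np.cos(t)-1)-z*np.sin(t))/.05,-(.27*np.sin(t)+z*(np.cos(t)-1))/.05,np.degrees(t)/8))
E
```

```text
clock: 11.35
position: [0.6435, -0.0843, 0.0668]
ee_rot: [1.0, 0.01, 0.001, 0.0]
ft_force: [0.6, 0.2, 0.4]
grip_width: 0.6
grasp_force: 0.0
clock: 12.6
position: [0.6432, -0.0833, 0.0666]
ee_rot: [1.0, 0.01, 0.001, -0.0]
ft_force: [-1.9, 2.9, 7.0]
grip_width: 0.293
grasp_force: 68.7
[ 0.64317454 -0.08331582  0.06663403] [ 0.3652455   0.56948691 -0.40970666  1.56488137  0.24850179  1.05724456
 -1.65931426]
0.0 dx 0.00 dz -0.00 ay 0.00
0.035 dx -0.03 dz -0.19 ay 0.25
0.07 dx -0.07 dz -0.38 ay 0.50
0.105 dx -0.12 dz -0.56 ay 0.75
0.14 dx -0.17 dz -0.75 ay 1.00
0.175 dx -0.23 dz -0.93 ay 1.25
0.21 dx -0.30 dz -1.11 ay 1.50
0.245 dx -0.37 dz -1.28 ay 1.75
0.28 dx -0.45 dz -1.46 ay 2.01
0.315 dx -0.53 dz -1.63 ay 2.26
0.35 dx -0.62 dz -1.80 ay 2.51
0.385 dx -0.72 dz -1.97 ay 2.76
0.42 dx -0.82 dz -2.13 ay 3.01
0.455 dx -0.92 dz -2.29 ay 3.26
0.49 dx -1.04 dz -2.44 ay 3.51
0.525 dx -1.15 dz -2.59 ay 3.76
0.56 dx -1.28 dz -2.74 ay 4.01
0.595 dx -1.41 dz -2.88 ay 4.26
0.63 dx -1.54 dz -3.02 ay 4.51
0.665 dx -1.68 dz -3.15 ay 4.76
0.7 dx -1.82 dz -3.28 ay 5.01
0.735 dx -1.97 dz -3.40 ay 5.26
```

View pics/s1.png

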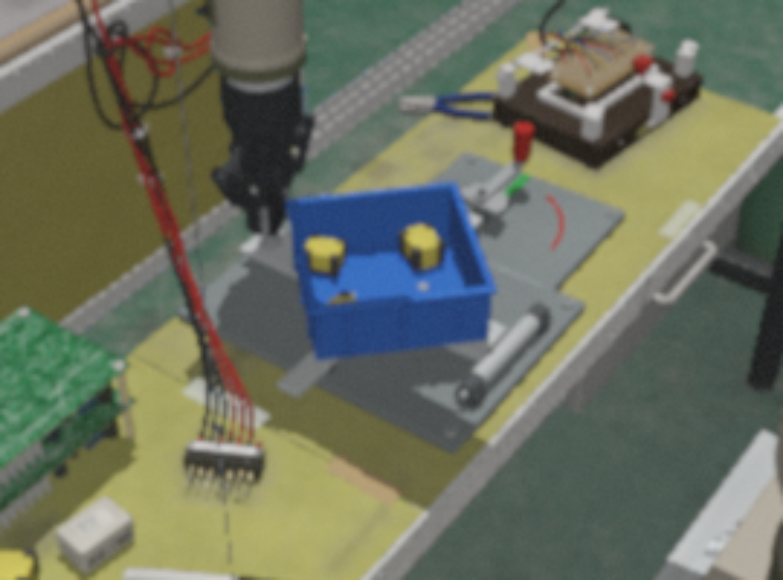

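```bash
python3 -m pendant '[[-0.01,0,-0.05,0,0.06,0,-0.8],[-0.02,0,-0.12,0,0.15,0,-0.8],[-0.03,0,-0.19,0,0.25,0,-0.8],[-0.05,0,-0.28,0,0.37,0,-0.8],[-0.07,0,-0.38,0,0.5,0,-0.8],[-0.09,0,-0.47,0,0.62,0,-0.8],[-0.12,0,-0.56,0,0.75,0,-0.8],[-0.15,0,-0.66,0,0.88,0,-0.8],[-0.17,0,-0.75,0,1.0,0,-0.8],[-0.17,0,-0.75,0,1.0,0,-0.8]]'
python3 - <<'E'
from h import *
o=manip.get_obs();print(o['position'],o['joint_pos'],o['torque'])
z0=.0666-.024
f=lambda t:np.array([.27*np.cos(t)-z0*np.sin(t),.27*np.sin(t)+z0*np.cos(t)])
t0=np.radians(8)
for t in np.radians(8*np.arange(1,5.3,.25)):
    d=(f(t)-f(t0))/.05; # tool x at tilt t0=(c,s), tool z=(s,-c)
    c,s=np.cos(t0),np.sin(t0); print('dx %.2f dz %.2f ay %.2f'%(d[0]*c+d[1]*s,d[0]*s-d[1]*c,np.degrees(t-t0)/8), round(t,3))
E
```

```text
clock: 13.9
position: [0.6347, -0.0835, 0.1035]
ee_rot: [0.997, 0.01, 0.071, -0.001]
ft_force: [5.2, 2.6, -3.2]
grip_width: 0.289
grasp_force: 68.9
[ 0.63473322 -0.08354499  0.10348019] [ 0.42255847  0.43022996 -0.44085689  1.69153404  0.21529404  0.92342652
 -1.63870363] [ 0.79528494 -0.78554978  0.09701815]
dx 0.00 dz 0.00 ay 0.00 0.14
dx -0.03 dz -0.19 ay 0.25 0.175
dx -0.07 dz -0.37 ay 0.50 0.209
dx -0.12 dz -0.56 ay 0.75 0.244
dx -0.17 dz -0.74 ay 1.00 0.279
dx -0.23 dz -0.92 ay 1.25 0.314
dx -0.30 dz -1.10 ay 1.50 0.349
dx -0.37 dz -1.28 ay 1.75 0.384
dx -0.44 dz -1.46 ay 2.00 0.419
dx -0.53 dz -1.63 ay 2.25 0.454
dx -0.62 dz -1.80 ay 2.50 0.489
dx -0.71 dz -1.96 ay 2.75 0.524
dx -0.81 dz -2.12 ay 3.00 0.559
dx -0.92 dz -2.28 ay 3.25 0.593
dx -1.03 dz -2.44 ay 3.50 0.628
dx -1.15 dz -2.59 ay 3.75 0.663
dx -1.27 dz -2.73 ay 4.00 0.698
dx -1.40 dz -2.87 ay 4.25 0.733
```

```bash
python3 -m pendant '[[-0.01,0,-0.09,0,0.12,0,-0.8],[-0.03,0,-0.19,0,0.25,0,-0.8],[-0.05,0,-0.28,0,0.37,0,-0.8],[-0.07,0,-0.37,0,0.5,0,-0.8],[-0.09,0,-0.47,0,0.62,0,-0.8],[-0.12,0,-0.56,0,0.75,0,-0.8],[-0.15,0,-0.65,0,0.88,0,-0.8],[-0.17,0,-0.74,0,1.0,0,-0.8],[-0.2,0,-0.83,0,1.12,0,-0.8],[-0.23,0,-0.92,0,1.25,0,-0.8]]'
python3 -m pendant '[[-0.01,0,-0.09,0,0.12,0,-0.8],[-0.03,0,-0.19,0,0.25,0,-0.8],[-0.05,0,-0.28,0,0.37,0,-0.8],[-0.07,0,-0.37,0,0.5,0,-0.8],[-0.09,0,-0.47,0,0.62,0,-0.8],[-0.12,0,-0.56,0,0.75,0,-0.8],[-0.15,0,-0.65,0,0.88,0,-0.8],[-0.17,0,-0.74,0,1.0,0,-0.8],[-0.2,0,-0.83,0,1.12,0,-0.8],[-0.23,0,-0.92,0,1.25,0,-0.8]]'
python3 - <<'E'
from h import *
o=manip.get_obs();print(o['position'],o['joint_pos'])
im,d=manip.camera('wrist'); cv2.imwrite('pics/w4.png',im[:,:,::-1])
E
```

```text
clock: 15.15
position: [0.6171, -0.0839, 0.1475]
ee_rot: [0.987, 0.01, 0.158, -0.002]
ft_force: [5.9, 3.2, -0.9]
grip_width: 0.291
grasp_force: 69.0
clock: 16.4
position: [0.592, -0.0844, 0.188]
ee_rot: [0.97, 0.01, 0.244, -0.002]
ft_force: [5.1, 4.4, -0.5]
grip_width: 0.29
grasp_force: 69.1
[ 0.591959   -0.08441161  0.18801079] [ 0.60229443  0.06027985 -0.51639131  2.01019812 -0.04369854  0.5903301
 -1.42540491]
```

View pics/w4.png

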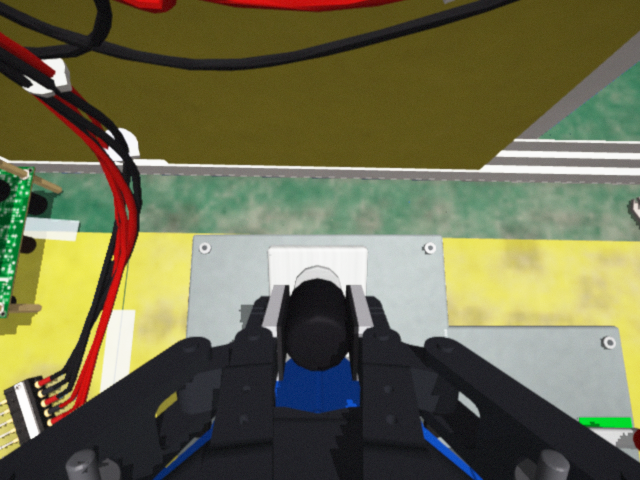

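```bash
python3 -m pendant '[[-0.01,0,-0.09,0,0.12,0,-0.8],[-0.03,0,-0.19,0,0.25,0,-0.8],[-0.05,0,-0.28,0,0.37,0,-0.8],[-0.07,0,-0.37,0,0.5,0,-0.8],[-0.09,0,-0.47,0,0.62,0,-0.8],[-0.12,0,-0.56,0,0.75,0,-0.8],[-0.15,0,-0.65,0,0.88,0,-0.8],[-0.17,0,-0.74,0,1.0,0,-0.8],[-0.2,0,-0.83,0,1.12,0,-0.8],[-0.23,0,-0.92,0,1.25,0,-0.8]]'
python3 -m pendant '[[0,0,0,0,0,0,-0.8],[0,0,0,0,0,0,-0.8],[0,0,0,0,0,0,-0.8],[0,0,0,0,0,0,-0.8],[0,0,0,0,0,0,-0.8],[0,0,0,0,0,0,-0.8],[0,0,0,0,0,0,-0.8],[0,0,0,0,0,0,-0.8],[0,0,0,0,0,0,-0.8],[0,0,0,0,0,0,-0.8]]'
python3 - <<'E'
from h import *
o=manip.get_obs();print(o['position'],o['joint_pos'])
im,d=manip.camera('scene'); a=cv2.resize(im[150:300,270:430,::-1],(640,600),interpolation=cv2.INTER_CUBIC); cv2.imwrite('pics/s2.png',a)
t,_=manip.camera('top'); cv2.imwrite('pics/t2.png',cv2.resize(t[180:310,260:440,::-1],(720,520),interpolation=cv2.INTER_CUBIC))
for c in ('scene','top'):
  for r in manip.tip_of('transformer_a',c): print(c,round(r['p'],2),np.round(r['pixel']))
  for r in manip.tip_of('near_corner',c)[:1]: print(c,'corner',round(r['p'],2),np.round(r['pixel']))
E
```

```text
clock: 17.7
position: [0.5602, -0.0851, 0.2236]
ee_rot: [0.945, 0.01, 0.327, -0.003]
ft_force: [5.1, 4.3, 0.9]
grip_width: 0.29
grasp_force: 69.2
clock: 18.95
position: [0.5603, -0.0851, 0.2235]
ee_rot: [0.945, 0.01, 0.327, -0.003]
ft_force: [4.9, 3.1, 1.8]
grip_width: 0.288
grasp_force: 69.3
[ 0.56030508 -0.08508013  0.22345753] [ 0.62238371 -0.13874616 -0.46381748  2.17375457 -0.3728986   0.45658033
 -1.12608208]
scene 0.66 [352. 230.]
scene 0.64 [360. 224.]
scene corner 0.68 [374. 245.]
```

View pics/s2.png

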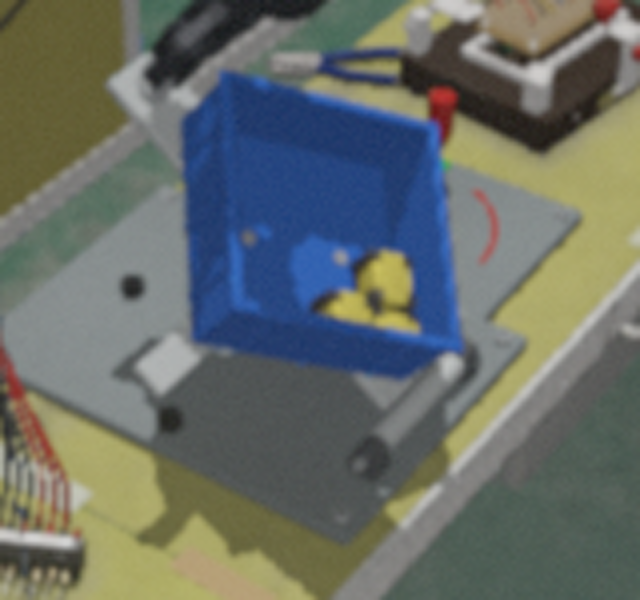

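View pics/t2.png

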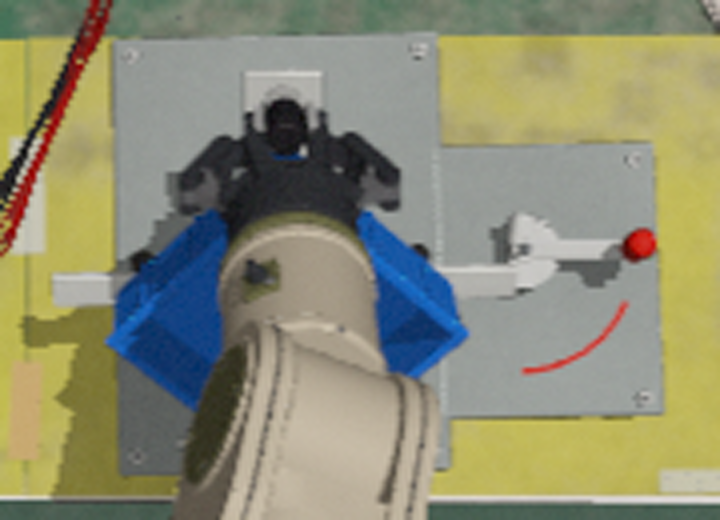

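The scene crop shows all three transformers packed into the near corner (about 320-420, 250-335). The top crop shows the lever over the green line, and the knob is still gripped.

```bash
python3 -c "
from workcell import manip
print(manip.hand_in())"
```

```text
the job is handed in; nothing more can be done
None
```

I swung the lock lever to the green line and tipped the bin up to about 0.67 rad; all three transformers slid into the near corner, and I handed the job in with the knob still gripped.

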